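# Demould a mortar specimen

### The job

Take the hardened mortar specimen out of its steel mould: slide the catch on the end of the mould fully aside, press the button it uncovers all the way down so that the specimen comes up, and lift the specimen straight out. Lay it flat on the middle of the small plain glass plate that lies on the bench, setting it down gently without dropping it. Leave the plate and the other things on the bench where they are.

Things in the scene. Friction and masses are not known exactly. Their poses are not given: they have to be found in the camera images.
- mould: Steel mould, fixed. Origin on the bench under the cavity's middle; z up, y along its length. Base plate 92 (x) by 224 (y -160 to +64) by 10 mm. Block 66 (x) by 112 (y) mm about the origin, flat top 42 mm up; figure-of-eight cavity 2 mm wider all round than the specimen. Past its -y end: housing (20 mm high), button at x 0, y -92, catch over it, guide rail (x 28 to 40, y -157 to -59, 39 mm high)
- catch_tab (a point): Centre of the upright tab of the catch, an aluminium shutter over the button. Tab 12 (mould x) by 16 (mould y) mm, 44 to 66 mm above the bench (this point 56 mm), at mould x = +34 over the guide rail. Shutter plate below it: 32 mm long in y, 40 to 44 mm above the bench, from x = -15 to +42. Slides only along mould y; opens toward -y
- catch (a joint): How far the catch has been slid, m: 0 = shut, over the button; 0.042 = fully open (stop), slid toward the mould's -y. Starts between 0 and 0.004. Light friction (about 1.5 N), no spring: it stays where it is left
- button_top (a point): Centre of the top of the round button, 23 mm across. Up: 38 mm above the bench; fully down: 26 mm. With the catch fully open its centre is 26 mm from the catch, 36 mm from the mould block, 28 mm from the guide rail; a collar round it ends 23 mm above the bench
- button (a joint): How far the button is pressed, m: 0 = up (start), 0.012 = fully down (stop). It needs about 5 to 7 N all the way, has no spring and stays down. It raises the ejector plate in the cavity by 4/3 of its travel, 16 mm in all, and the specimen with it; pushing the specimen down raises the button again
- specimen_centre (a point): Centre of the hardened mortar specimen: figure-of-eight slab, 86 mm long (own y), 32 mm wide at the round ends, 22 mm at the straight waist (30 mm long), 25 mm thick (own z, up), 0.08 to 0.15 kg. Starts in the cavity, along mould y, top 2 mm below the rim (centre 27.5 mm above the bench); once ejected the top is 14 mm above the rim (centre 43.5 mm), the lower 11 mm still in the cavity
- ring_plate: Small plain square glass plate, 96 x 96 x 6 mm, lying loose on the bench, 0.14 kg; origin at the middle of its underside
- spare_ring: Bystander: empty speckled ring mould, 91 mm across, 40 mm high; origin at the middle of its underside
- sample_pot: Bystander: small lidded sample pot, 46 mm across, 50 mm high; origin at the middle of its underside
- tape: Bystander: roll of tape lying flat, 96 mm across, 25 mm high; origin at the middle of its underside
There are look-alikes about, which are no part of the job. Of the things that look like the part that bears specimen_centre, the middle-sized one is meant. There is more than one size of the ring_plate; the one meant has the size given above.

How it is judged:
By the outcome, as a careful person would: the job done as asked, in the order asked, and still so for the second after the job is handed in, with the robot touching nothing.
It also fails if it takes over 48 s, if anything falls off the work surface, if the arm or the gripper's body presses on something with over 40 N, if the wrist force passes 120 N, or if a joint passes its speed limit or range.

### The arm

A 7-joint arm with a two-finger parallel gripper is mounted at the origin on a cart in front of the work surface, level with it; the furniture and walls round the work are solid. World frame = base frame: x ahead of the robot, y to its left, z up, the work surface at z = 0. Lengths are in m, angles in rad, forces in N, time in s.
With the tool pointing down it reaches from about 0.35 to 0.9 m from the base axis. Payload 8.1 kg.
Tool frame: the origin (TCP) lies midway between the tips of the shut fingers; the grasp point (between the pads) lies 19 mm behind it; x points along the fingers, z is the direction in which the jaws open and shut, and the axes are right-handed (so a half turn about x gives the same grasp; the last joint's range is limited). The gripper opens to 92 mm and grips with 3 to 60 N. Pads are 19 mm wide; open, the fingers measure 130 mm over their backs; the gripper's body (75 mm by 190 mm) begins 47 mm behind the grasp point.
Start: joints at [1.192, 0.434, 0.025, 1.573, -0.012, 1.134, -0.075], TCP at [0.17, -0.601, 0.227] pointing down, gripper open.
Joint ranges: [-2.62, 2.62], [-0.44, 2.09], [-1.27, 1.32], [0.08, 2.57], [-1.32, 4.46], [0.12, 2], [-2.74, 2.74]. Speed limits (rad/s): [2.22, 2.22, 3.01, 3.01, 3.14, 3.14, 3.14].

### API

Orientations are given as a rotation vector (axis times angle).
In Python, from cell import arm gives the robot as it stands. The module is installed in compiled form; this text tells all that it offers.
- The arm moves only by the tool move_arm, never from a script. Its argument "steps" is text: rows parted by semicolons, each of 5 numbers parted by spaces: the shift along the tool's x, y, z in m, then the turn about the tool's x in rad, then the closure in counts, from 0 (fully open) to 255 (shut). A call has 1 to 10 rows; each row is the pose to reach, as a shift and turn from the pose commanded when the call began, along the tool's axes at that moment; what a row does not reach only later rows make up. A row lasts 1/12 s, in which the tool goes at most 41.7 mm and 7.16 degrees, less where a joint would pass 70% of its speed; a pose out of reach is approached as far as the arm can. A call with a gripper value outside its range is refused whole. The fingers move at their own pace and stop on an object; "squeeze" is the grip in N (left out, the last holds). Time passes only in rows, so rows that repeat a pose let the fingers close. It gives the time, the measured TCP pose, the force and the opening at its end, in the units of the state.
- arm.observe(): the state, without advancing time (a new reading comes with each control period).
- arm.get_image(name): name is "side" or "top" or "wrist"; returns a dict with "img" (400x640x3 uint8, blue, green, red), "z_map" (400x640 float32, m along the optical axis (not along the pixel's ray), 0 where there is no reading), "vfov" (degrees; the focal length in pixels is half the picture's height over the tangent of half this angle, whatever the lens; pixels are square), "cx", "cy" (the principal point, pixels), "k1" (the pictures are not rectified: a ray, as slopes to the right and down, at radius r is drawn at 1 + k1 r^2 times it, then the intrinsics apply), "extrinsics" (4x4, takes a point from camera to world coordinates). Camera axes: x right, y up, looking along -z (the intrinsics and any distortion apply to the point x, -y, -z); pixel columns grow to the right and rows downward; lengths in m; the calibration is good to about 2 mm. A picture is of the moment at which its call begins.
- arm.sign_off(): hands the job in, once; it reports no verdict.
The state is a dict: "clock": time; "joints": joint angles; "dq": joint speeds; "joint_efforts": joint torques, N m; "position": TCP position; "ee_rot": TCP orientation; "force": force on the tool from outside, world axes, zero at the start; "ft_torque": the same for the moment, N m; "width": opening from 0.0 (shut) to 1.0 (fully open).
Only numpy, scipy, OpenCV 4.12 (cv2) and the standard library are available. Lean on these libraries where they do the work, as an engineer would, in place of code of your own. Each camera call takes 0.05 s, during which the arm holds its last target.

## Working session

There is one attempt and no reset: what is moved stays moved. The work goes in short steps, Python scripts to look and compute and a tool call to move; the robot and the scene stay as the last step left them, time stands still between calls to the robot, and variables do not carry over. Pictures are saved under pics/ and viewed, and the job is handed in when it is done.

Besides the shell and the picture viewer there is one more tool, called after "Call:" by a JSON object that holds its "api" and its "payload". move_arm: Moves the arm, as the interface text tells. Its arguments: {"type":"object","properties":{"steps":{"type":"string"},"squeeze":{"type":"number"}},"required":["steps"]}

```bash
mkdir -p pics; cat > h.py <<'E'
import numpy as np, cv2, pickle
from cell import arm
def grab(n,tag):
    d=arm.get_image(n); pickle.dump(d,open(f'pics/{tag}.pkl','wb')); cv2.imwrite(f'pics/{tag}.png',d['img']); return d
def load(tag): return pickle.load(open(f'pics/{tag}.pkl','rb'))
def ray(d,u,v):
    f=200/np.tan(np.radians(d['vfov'])/2)
    K=np.array([[f,0,d['cx']],[0,f,d['cy']],[0,0,1.]])
    p=cv2.undistortPointsIter(np.array([[[u,v]]],float),K,np.array([d['k1'],0,0,0.]),None,None,(3,50,1e-10))[0,0]
    E=np.array(d['extrinsics']); return E[:3,3],E[:3,:3]@np.array([p[0],-p[1],-1.])
def onz(d,u,v,z):
    o,r=ray(d,u,v); return o+r*(z-o[2])/r[2]
def zm(d,u,v):
    o,r=ray(d,u,v); return o+r*float(d['z_map'][int(round(v)),int(round(u))])
def two(d1,p1,d2,p2):
    o1,r1=ray(d1,*p1);o2,r2=ray(d2,*p2)
    s=np.linalg.lstsq(np.c_[r1,-r2],o2-o1,rcond=None)[0]
    a=o1+r1*s[0];b=o2+r2*s[1]; return (a+b)/2,np.linalg.norm(a-b)
def proj(d,P):
    E=np.linalg.inv(np.array(d['extrinsics'])); p=E[:3,:3]@np.array(P)+E[:3,3]
    f=200/np.tan(np.radians(d['vfov'])/2); x,y=p[0]/-p[2],-p[1]/-p[2]; k=1+d['k1']*(x*x+y*y)
    return f*x*k+d['cx'],f*y*k+d['cy']
E
python3 - <<'E'
from h import *
print(arm.observe())
for n in ['side','top','wrist']:
    d=grab(n,n+'0'); print(n,d['vfov'],d['cx'],d['cy'],d['k1'],np.round(d['extrinsics'],3).tolist())
E
```

```text
{'clock': 0.0, 'joints': array([ 1.19240931,  0.43521283,  0.02495666,  1.57409353, -0.01156011,
        1.13398975, -0.07507187]), 'dq': array([ 1.14771191e-03,  6.45017058e-04, -1.30720890e-04, -5.25312403e-04,
        4.60448989e-04, -2.19733061e-04,  3.95795651e-05]), 'joint_efforts': array([-1.14259938e-04, -6.67847300e+01,  9.85531993e-01, -3.14461076e+01,
       -6.03368925e-02,  4.28451528e-02,  1.59214947e-04]), 'position': array([ 0.16999353, -0.6009108 ,  0.22595248]), 'ee_rot': array([ 1.00454525,  1.3285031 , -1.00321571]), 'force': array([0.24936606, 0.4912921 , 0.13875371]), 'ft_torque': array([ 0.04356222, -0.05248969,  0.02858385]), 'width': 0.9985416150127892}
side 50.79703083191582 317.7717787498694 198.5835246834512 -0.06029998028528369 [[0.939, 0.164, -0.301, 0.243], [-0.343, 0.473, -0.811, -0.715], [0.01, 0.865, 0.501, 0.545], [0.0, 0.0, 0.0, 1.0]]
top 44.63371637081134 322.0324247785065 192.96280879893806 -0.024989749593617248 [[0.015, 0.989, -0.146, 0.383], [-1.0, 0.016, 0.004, 0.054], [0.006, 0.146, 0.989, 1.244], [0.0, 0.0, 0.0, 1.0]]
wrist 71.59075566397539 317.0407739396535 195.76932508731778 -0.04931358873172832 [[0.272, 0.923, 0.271, 0.243], [-0.962, 0.262, 0.075, -0.581], [-0.002, -0.281, 0.96, 0.384], [0.0, 0.0, 0.0, 1.0]]
```

View pics/side0.png

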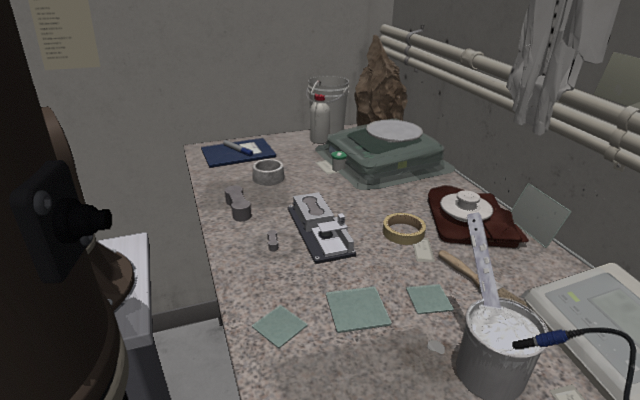

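View pics/top0.png

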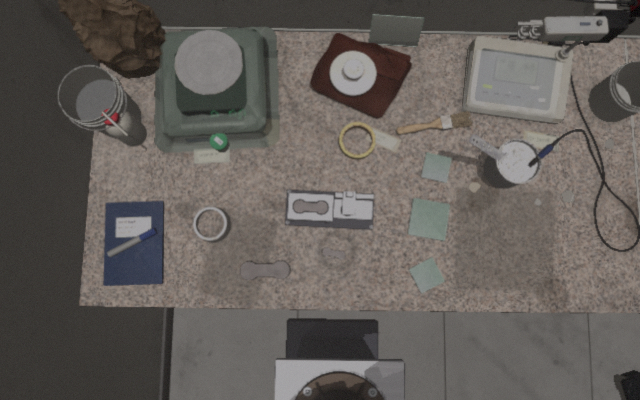

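View pics/wrist0.png

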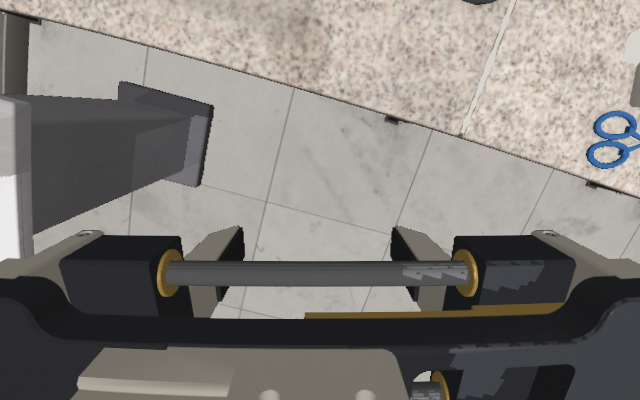

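```bash
python3 - <<'E'
from h import *
d=load('top0'); cv2.imwrite('pics/z1.png',cv2.resize(d['img'][120:320,190:460],None,fx=2.9,fy=2.9,interpolation=cv2.INTER_CUBIC))
d=load('side0'); cv2.imwrite('pics/z2.png',cv2.resize(d['img'][150:360,210:470],None,fx=2.85,fy=2.85,interpolation=cv2.INTER_CUBIC))
E
```

```text
(no output)
```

View pics/z1.png

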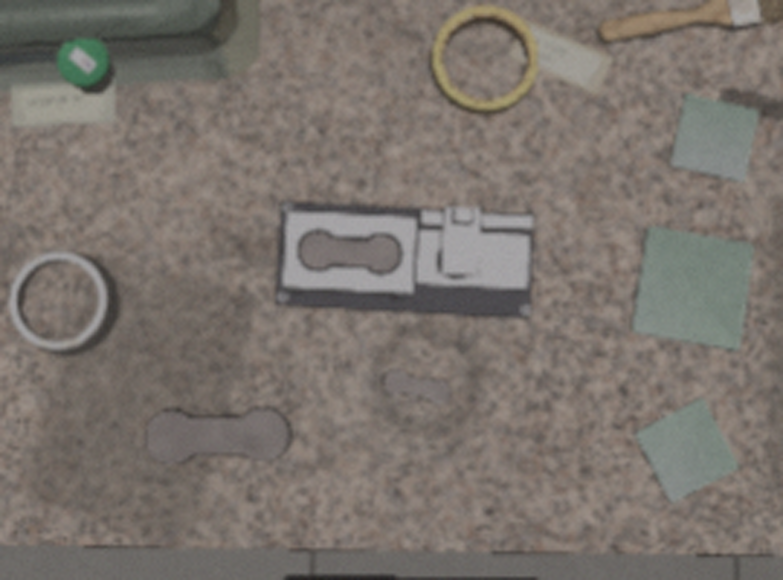

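View pics/z2.png

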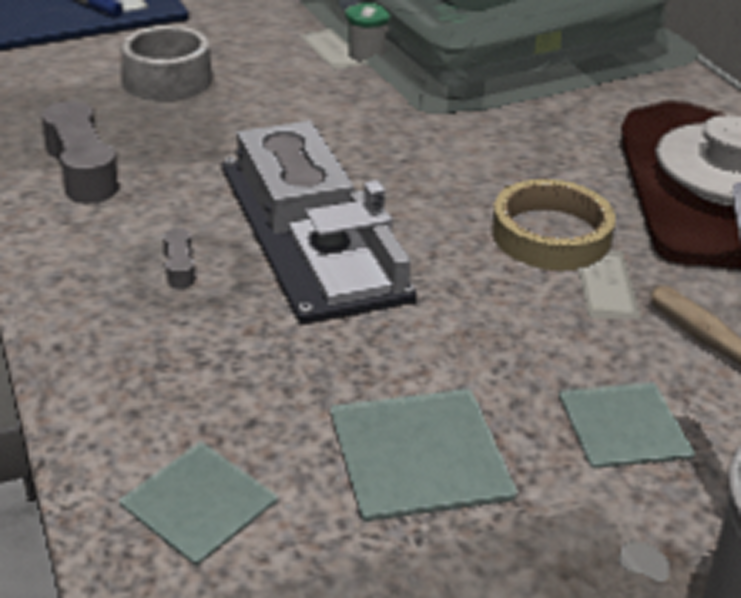

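```bash
python3 - <<'E'
from h import *
for tag,roi in [('top0',(400,140,460,300)),('side0',(240,270,470,350))]:
    d=load(tag); im=d['img'].astype(int)
    b,g,r=im[...,0],im[...,1],im[...,2]
    m=((g-r>12)&(g>60)).astype(np.uint8); mm=np.zeros_like(m); x0,y0,x1,y1=roi; mm[y0:y1,x0:x1]=m[y0:y1,x0:x1]
    mm=cv2.morphologyEx(mm,cv2.MORPH_OPEN,np.ones((3,3)))
    for c in cv2.findContours(mm,0,2)[0]:
        if cv2.contourArea(c)<200: continue
        W=np.array([onz(d,*p[0],0.006)[:2] for p in c.astype(float)],np.float32)
        rr=cv2.minAreaRect(W*1000); print(tag,np.round(c.mean(0)),np.round(rr[0],1),np.round(rr[1],1),round(rr[2],1))
d=load('top0')
for nm,(u,v) in dict(blockTL=(288,193.5),blockTR=(333,193.5),blockBR=(332,221),blockBL=(287,220),).items():
    print(nm,onz(d,u,v,0.042).round(4),zm(d,u,v).round(4))
for nm,(u,v) in dict(tab=(349.5,194),spec=(311,207)).items(): print(nm,onz(d,u,v,0.066 if nm=='tab' else .04).round(4), zm(d,u,v).round(4))
E
```

```text
side0 [[281. 324.]] [ 360.  -220.8] [65.7 66.1] 27.4
side0 [[358. 310.]] [ 500.9 -226.2] [93.4 94.6] 80.8
side0 [[429. 299.]] [ 635.3 -250.2] [65.3 67. ] 76.8
blockTL [0.5575 0.1349 0.042 ] [0.562  0.137  0.0108]
blockTR [0.5593 0.0227 0.042 ] [0.5593 0.0227 0.0419]
blockBR [0.4905 0.0244 0.042 ] [0.4919 0.024  0.0256]
blockBL [0.4912 0.1357 0.042 ] [0.4937 0.1376 0.0139]
tab [ 0.5552 -0.017   0.066 ] [ 0.555  -0.017   0.0669]
spec [0.5248 0.077  0.04  ] [0.5247 0.077  0.0406]
```

```bash
cat >> h.py <<'E'
def cloud(d,x0,y0,x1,y1):
    f=200/np.tan(np.radians(d['vfov'])/2)
    K=np.array([[f,0,d['cx']],[0,f,d['cy']],[0,0,1.]])
    u,v=np.meshgrid(np.arange(x0,x1),np.arange(y0,y1))
    p=cv2.undistortPointsIter(np.c_[u.ravel(),v.ravel()].astype(float)[:,None],K,np.array([d['k1'],0,0,0.]),None,None,(3,50,1e-10))[:,0]
    z=d['z_map'][v,u].ravel(); E=np.array(d['extrinsics'])
    P=np.c_[p[:,0]*z,-p[:,1]*z,-z]@E[:3,:3].T+E[:3,3]
    return P.reshape(v.shape+(3,)),z.reshape(v.shape)>0
E
python3 - <<'E'
from h import *
for tag,roi in [('top0',(275,180,385,235)),('side0',(280,185,365,270))]:
    d=load(tag);P,ok=cloud(d,*roi)
    print(tag,'bench z',np.percentile(P[...,2][ok],[2,5,10,50]).round(4))
    # block top
    m=ok&(abs(P[...,2]-.042)<.0035)
    n,l,st,_=cv2.connectedComponentsWithStats(m.astype(np.uint8),connectivity=4)
    for i in range(1,n):
        if st[i,4]<40: continue
        Q=P[l==i]; rr=cv2.minAreaRect((Q[:,:2]*1000).astype(np.float32)); print(' z42 comp',st[i],np.round(rr[0],1),np.round(rr[1],1),round(rr[2],2),Q[:,2].mean().round(4))
    m=ok&(P[...,2]>.056)&(P[...,2]<.075); Q=P[m]; print(' tab',m.sum(),Q.mean(0).round(4),Q.min(0).round(4),Q.max(0).round(4))
    m=ok&(abs(P[...,2]-.010)<.003); Q=P[m]; rr=cv2.minAreaRect((Q[:,:2]*1000).astype(np.float32)); print(' base',np.round(rr[0],1),np.round(rr[1],1),round(rr[2],2))
d=load('top0');P,ok=cloud(d,405,195,452,245); m=ok&(P[...,2]>.004);im=d['img'][195:245,405:452].astype(int)
print(im[25,24],im[2,2]); m=((im[...,1]-im[...,2])>5).astype(np.uint8); m=cv2.morphologyEx(m,cv2.MORPH_OPEN,np.ones((3,3)))
c=max(cv2.findContours(m,0,2)[0],key=cv2.contourArea)
W=np.array([onz(d,p[0][0]+405,p[0][1]+195,.006)[:2]*1000 for p in c.astype(float)],np.float32);print('plate top',cv2.minAreaRect(W),P[10:40,15:35,2].mean())
E
```

```text
top0 bench z [-0.0032 -0.002  -0.0009  0.0086]
 z42 comp [79 11 21  8 75] [556.7 -53.9] [50.8 13.1] 82.76 0.0413
 z42 comp [ 13  12  46  29 943] [527.1  78. ] [112.1  66.5] 87.68 0.0422
 z42 comp [68 21 13 13 54] [526.5 -16. ] [18.3 37.9] 59.7 0.0435
 tab 38 [ 0.5568 -0.0181  0.0655] [ 0.5513 -0.0257  0.0565] [ 0.563  -0.0109  0.0717]
 base [531.1  30.7] [136.4 279.1] 0.87
side0 bench z [-0.0032 -0.0027 -0.0023 -0.0003]
 z42 comp [ 13   7  41  29 596] [524.   77.2] [114.5  66.6] 87.87 0.0403
 z42 comp [ 37  35  31  12 223] [535.2 -18. ] [32.9 58.8] 88.13 0.0424
 tab 42 [ 0.5538 -0.0209  0.0622] [ 0.5487 -0.0286  0.0561] [ 0.5611 -0.0092  0.0661]
 base [487.3  18.5] [ 83.9 238.8] 17.33
[125 135 122] [116 123 135]
plate top ((503.0273132324219, -223.3765869140625), (94.47151184082031, 93.76223754882812), 80.78641510009766) 0.017426987893817348
```

```bash
cat >> h.py <<'E'
from scipy.spatial.transform import Rotation as R
M0=np.array([.5255,.0777]); MY=np.radians(-2.25)
def mould(x,y): return M0+np.array([np.cos(MY)*x-np.sin(MY)*y,np.sin(MY)*x+np.cos(MY)*y])
def plan(xy,z,jawdeg=None):
    s=arm.observe(); A=R.from_rotvec(s['ee_rot']).as_matrix()
    print('t',round(s['clock'],2),'pos',s['position'].round(4),'F',s['force'].round(1),'w',round(s['width'],3)); print(A.round(3).tolist())
    dl=A.T@(np.r_[xy,z]-s['position']); print('target',np.r_[xy,z].round(4),'shift',dl.round(4))
    if jawdeg is not None:
        j=np.array([np.cos(np.radians(jawdeg)),np.sin(np.radians(jawdeg)),0]); jl=A.T@j
        t=np.arctan2(-jl[1],jl[2]); t=(t+np.pi/2)%np.pi-np.pi/2; print('turn',round(t,4),np.degrees(t))
E
python3 - <<'E'
from h import *
print(mould(34,-95)); plan(mould(34,-68),.12,-2.25)
E
```

```text
[ 30.76960474 -96.18389218]
t 0.15 pos [ 0.1701 -0.601   0.2261] F [ 0.3  0.2 -0.3] w 1.002
[[-0.0, 0.962, 0.272], [0.001, 0.272, -0.962], [-1.0, -0.0, -0.001]]
target [ 31.8296 -69.2047   0.12  ] shift [2.05000e-02 1.17836e+01 7.46321e+01]
turn -1.2558 -71.94970833122008
```

```bash
sed -i 's/def mould(x,y): return M0+/def mould(x,y): return M0+.001*/' h.py; python3 - <<'E'
from h import *
print(mould(34,-95)); plan(mould(34,-66),.16,-2.25)
E
```

```text
[ 0.5557441  -0.01856159]
t 0.15 pos [ 0.1701 -0.601   0.2261] F [ 0.3  0.2 -0.3] w 1.002
[[-0.0, 0.962, 0.272], [0.001, 0.272, -0.962], [-1.0, -0.0, -0.001]]
target [0.5569 0.0104 0.16  ] shift [ 0.0666  0.5387 -0.483 ]
turn -1.2558 -71.94970833122008
```

Call:
{"api": "move_arm", "payload": {"steps": "0 0.539 -0.483 -1.256 255;0 0.539 -0.483 -1.256 255;0 0.539 -0.483 -1.256 255;0 0.539 -0.483 -1.256 255;0 0.539 -0.483 -1.256 255;0 0.539 -0.483 -1.256 255;0 0.539 -0.483 -1.256 255;0 0.539 -0.483 -1.256 255;0 0.539 -0.483 -1.256 255;0 0.539 -0.483 -1.256 255", "squeeze": 20}}

```text
clock: 0.98
position: [0.3935, -0.2475, 0.2268]
ee_rot: [0.03, 1.571, -0.031]
force: [0.7, -1.0, 0.3]
width: 0.324
```

```bash
python3 - <<'E'
from h import *
plan(mould(34,-66),.16,-2.25); print(arm.observe()['joints'])
E
```

```text
t 0.98 pos [ 0.3935 -0.2475  0.2268] F [ 0.7 -1.   0.3] w 0.324
[[0.0, 0.039, 0.999], [-0.0, 0.999, -0.039], [-1.0, -0.0, 0.0]]
target [0.5569 0.0104 0.16  ] shift [0.0667 0.2641 0.1531]
turn 0.0001 0.007161298806580785
[ 0.80044378  0.20808291 -0.41502829  1.91969741  0.09757712  1.03290736
  0.30416833]
```

Call:
{"api": "move_arm", "payload": {"steps": "0.02 0.264 0.153 0 255;0.02 0.264 0.153 0 255;0.03 0.264 0.153 0 255;0.04 0.264 0.153 0 255;0.05 0.264 0.153 0 255;0.066 0.264 0.153 0 255;0.066 0.264 0.153 0 255;0.066 0.264 0.153 0 255;0.066 0.264 0.153 0 255;0.066 0.264 0.153 0 255"}}

```text
clock: 1.82
position: [0.5575, 0.0089, 0.1598]
ee_rot: [0.034, 1.572, -0.033]
force: [-0.5, -0.7, -0.9]
width: 0.004
```

```bash
python3 - <<'E'
from h import *
plan(mould(34,-66),.052,-2.25); grab('wrist','wrist1')
E
```

```text
t 1.82 pos [0.5575 0.0089 0.1598] F [-0.5 -0.7 -0.9] w 0.004
[[-0.002, 0.042, 0.999], [0.001, 0.999, -0.042], [-1.0, 0.0, -0.002]]
target [0.5569 0.0104 0.052 ] shift [ 0.1078  0.0015 -0.0005]
turn -0.003 -0.17027588701724444
```

View pics/wrist1.png

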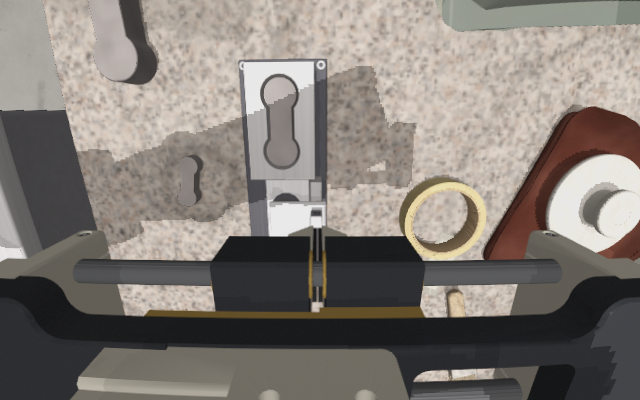

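```bash
python3 - <<'E'
from h import *
d=load('wrist1'); P,ok=cloud(d,225,50,340,240)
m=ok&(abs(P[...,2]-.041)<.005)
n,l,st,_=cv2.connectedComponentsWithStats(m.astype(np.uint8),connectivity=4)
for i in range(1,n):
    if st[i,4]<200: continue
    Q=P[l==i]; rr=cv2.minAreaRect((Q[:,:2]*1000).astype(np.float32)); print(st[i],np.round(rr[0],1),np.round(rr[1],1),round(rr[2],2),Q[:,2].mean().round(4))
m=ok&(P[...,2]>.055)&(P[...,2]<.072);m[:,:60]=0; Q=P[m]; print('tab',m.sum(),Q.mean(0).round(4),Q.min(0).round(4),Q.max(0).round(4))
for x,y,z in [(-33,56,.042),(33,56,.042),(33,-56,.042),(-33,-56,.042),(0,0,.04),(34,-95,.066)]: print((x,y),np.round(proj(d,[*mould(x,y),z]),1))
cv2.imwrite('pics/z3.png',cv2.resize(d['img'][50:240,225:345],None,fx=3.1,fy=3.1,interpolation=cv2.INTER_CUBIC))
E
```

```text
[  18   11   73  119 5396] [524.4  78.9] [112.6  66.8] 88.07 0.0415
[  38   27   36   90 2340] [524.5  78.5] [84.8 32.1] 88.37 0.0395
[  45  131   56   49 1548] [535.7  -6.4] [51.  58.9] 89.81 0.0427
tab 170 [ 0.5558 -0.0129  0.0637] [ 0.5502 -0.0211  0.0551] [ 0.5614 -0.0083  0.0669]
(-33, 56) [243.4  62.1]
(33, 56) [315.2  61.4]
(33, -56) [315.7 180.5]
(-33, -56) [251.1 180.7]
(0, 0) [281.5 124. ]
(34, -95) [316.7 225.1]
```

View pics/z3.png

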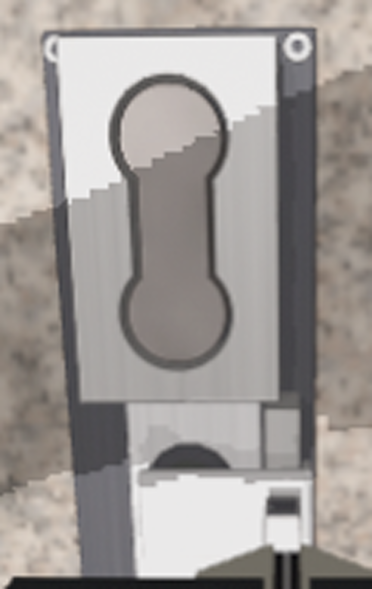

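Call:
{"api": "move_arm", "payload": {"steps": "0.04 0.001 0 0 255;0.075 0.001 0 0 255;0.095 0.001 0 0 255;0.107 0.001 0 0 255;0.107 0.001 0 0 255;0.107 0.001 0 0 255"}}

```text
clock: 2.37
position: [0.558, 0.0075, 0.0544]
ee_rot: [0.036, 1.57, -0.037]
force: [-0.1, -0.7, 0.6]
width: 0.002
```

Call:
{"api": "move_arm", "payload": {"steps": "0 -0.006 0 0 255;0 -0.012 0 0 255;0 -0.018 0 0 255;0 -0.024 0 0 255;0 -0.030 0 0 255;0 -0.036 0 0 255;0 -0.041 0 0 255;0 -0.044 0 0 255;0 -0.045 0 0 255"}}

```text
clock: 3.12
position: [0.5557, -0.0374, 0.0536]
ee_rot: [0.036, 1.571, -0.036]
force: [0.7, 1.3, 1.2]
width: 0.01
```

```bash
sed -i 's/^M0=.*/M0=np.array([.5248,.0783]); MY=np.radians(-2.05)/' h.py; python3 - <<'E'
from h import *
plan(mould(34,-134+17.5),.052,-2.05); grab('top','top1');grab('side','side1')
d=load('side1'); cv2.imwrite('pics/z4.png',cv2.resize(d['img'][180:270,270:380],None,fx=5,fy=5,interpolation=cv2.INTER_CUBIC))
E
```

```text
t 3.12 pos [ 0.5557 -0.0374  0.0536] F [0.7 1.3 1.2] w 0.01
[[-0.0, 0.046, 0.999], [-0.0, 0.999, -0.046], [-1.0, -0.0, -0.0]]
target [ 0.5546 -0.0393  0.052 ] shift [ 0.0016 -0.002  -0.001 ]
turn -0.0102 -0.5861857851279308
```

View pics/z4.png

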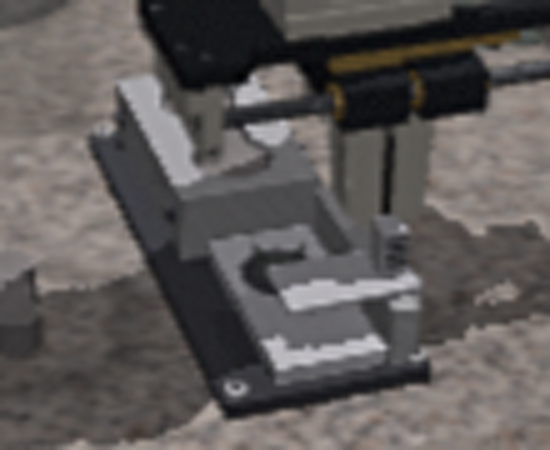

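Call:
{"api": "move_arm", "payload": {"steps": "0 -0.002 0 0 255;0 -0.004 0 0 255;0 -0.006 0 0 255;0 -0.006 0 0 255"}}

```text
clock: 3.55
position: [0.5553, -0.038, 0.0536]
ee_rot: [0.036, 1.571, -0.029]
force: [0.3, 12.3, -0.8]
width: 0.002
```

```bash
python3 - <<'E'
from h import *
plan(mould(34,-134+17.5),.052,-2.05); grab('side','side2')
d=load('side2'); cv2.imwrite('pics/z5.png',cv2.resize(d['img'][180:270,270:380],None,fx=5,fy=5,interpolation=cv2.INTER_CUBIC))
for y in (-92,-134): print([np.round(((np.array(proj(d,[*mould(34+a,y+b),z]))-[270,180])*5)).tolist() for a,b,z in [(-6,-8,.066),(-49,16,.044),(-49,-16,.044)]])
E
```

```text
t 3.55 pos [ 0.5553 -0.038   0.0536] F [ 0.3 12.3 -0.8] w 0.002
[[-0.0, 0.042, 0.999], [0.005, 0.999, -0.042], [-1.0, 0.005, -0.0]]
target [ 0.5546 -0.0393  0.052 ] shift [ 0.0016 -0.0013 -0.0007]
turn -0.0058 -0.333006873758199
[[346.0, 179.0], [232.0, 209.0], [255.0, 249.0]]
[[382.0, 231.0], [263.0, 262.0], [288.0, 305.0]]
```

View pics/z5.png

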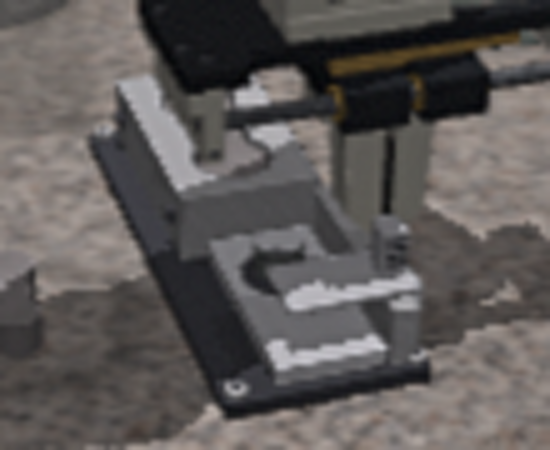

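Call:
{"api": "move_arm", "payload": {"steps": "0 0.008 0 0 255;-0.02 0.012 0 0 255;-0.03 0.02 -0.01 0 255;-0.03 0.029 -0.034 0 255;-0.03 0.029 -0.034 0 255;-0.03 0.029 -0.034 0 255"}}

```text
clock: 4.1
position: [0.5218, -0.0117, 0.0838]
ee_rot: [0.034, 1.571, -0.035]
force: [-0.4, -0.1, 0.7]
width: 0.002
```

```bash
python3 - <<'E'
from h import *
plan(mould(0,-92),.042,-2.05); d=grab('wrist','wrist2')
for x,y,z in [(34,-126,.066),(34,-142,.066),(-15,-118,.044),(0,-92,.038)]: print((x,y),np.round(proj(d,[*mould(x,y),z]),1))
d=grab('side','side3');cv2.imwrite('pics/z6.png',cv2.resize(d['img'][180:270,270:380],None,fx=5,fy=5,interpolation=cv2.INTER_CUBIC))
E
```

```text
t 4.1 pos [ 0.5218 -0.0117  0.0838] F [-0.4 -0.1  0.7] w 0.002
[[-0.001, 0.044, 0.999], [-0.001, 0.999, -0.044], [-1.0, -0.001, -0.001]]
target [ 0.5215 -0.0136  0.042 ] shift [ 0.0418 -0.0019 -0.0002]
turn -0.0078 -0.4497283044611701
(34, -126) [364.3 275.5]
(34, -142) [363.3 294.3]
(-15, -118) [298.3 251.8]
(0, -92) [317.  218.1]
```

View pics/z6.png

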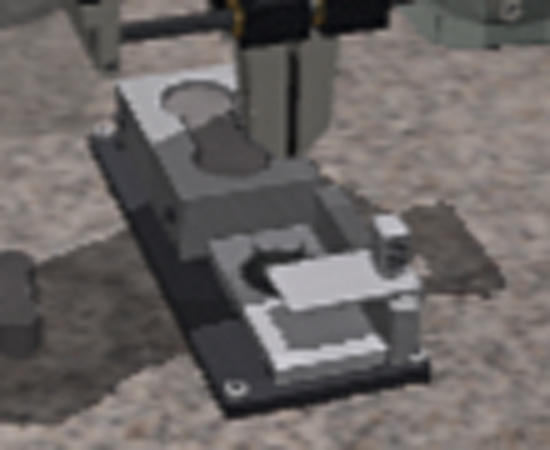

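View pics/wrist2.png

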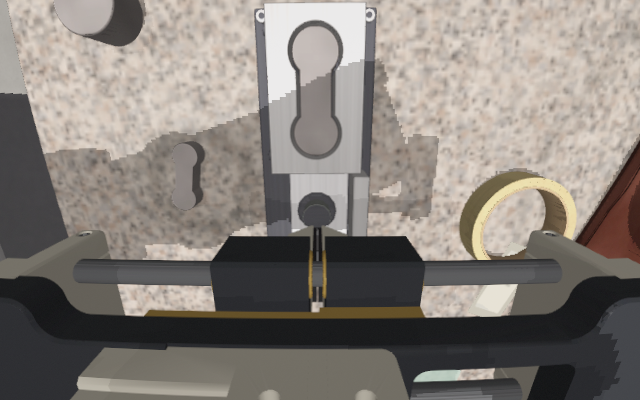

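```bash
python3 - <<'E'
from h import *
d=load('wrist2')
print(onz(d,317,209,.038),mould(0,-92)); print('edge',onz(d,317,173.5,.042),mould(0,-56)); print(onz(d,317,192,.038))
P,ok=cloud(d,265,180,360,236); print(P[5:50:5,52].round(4))
cv2.imwrite('pics/z7.png',cv2.resize(d['img'][160:240,270:370],None,fx=6,fy=6,interpolation=cv2.INTER_CUBIC))
E
```

```text
[ 0.52181166 -0.006084    0.038     ] [ 0.52150901 -0.01364112]
edge [0.52306458 0.02275825 0.042     ] [0.52279679 0.02233584]
[0.52240593 0.00758828 0.038     ]
[[ 0.5224  0.0081  0.0181]
 [ 0.5223  0.0043  0.0199]
 [ 0.5221  0.0007  0.0223]
 [ 0.522  -0.0024  0.0264]
 [ 0.5217 -0.008   0.0224]
 [ 0.5215 -0.0122  0.0229]
 [ 0.5213 -0.0171  0.0216]
 [ 0.5212 -0.0211  0.023 ]
 [ 0.521  -0.0258  0.0226]]
```

View pics/z7.png

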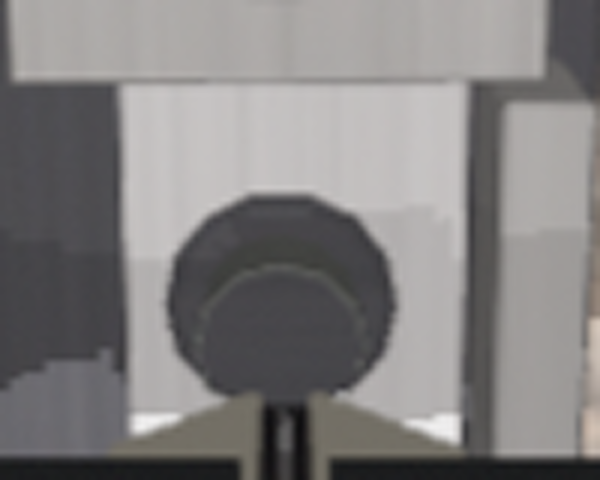

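Call:
{"api": "move_arm", "payload": {"steps": "0.02 -0.002 0 0 255;0.036 -0.002 0 0 255;0.042 -0.002 0 0 255;0.045 -0.002 0 0 255;0.048 -0.002 0 0 255;0.051 -0.002 0 0 255;0.054 -0.002 0 0 255;0.056 -0.002 0 0 255;0.057 -0.002 0 0 255"}}

```text
clock: 4.95
position: [0.5223, -0.0146, 0.027]
ee_rot: [0.035, 1.572, -0.037]
force: [-4.3, -1.8, 6.2]
width: 0.008
```

Call:
{"api": "move_arm", "payload": {"steps": "0.001 0 0 0 255;0.002 0 0 0 255;0.003 0 0 0 255;0.003 0 0 0 255"}}

```text
clock: 5.28
position: [0.5224, -0.0146, 0.026]
ee_rot: [0.034, 1.571, -0.037]
force: [-12.2, -2.6, 31.9]
width: 0.005
```

Call:
{"api": "move_arm", "payload": {"steps": "-0.003 0 0 0 255;-0.02 0 0 0 255;-0.05 0 0 0 255;-0.085 0 0 0 130;-0.085 0 0 0 130;-0.085 0 0 0 130"}}

```text
clock: 5.78
position: [0.525, -0.0139, 0.1112]
ee_rot: [0.036, 1.565, -0.036]
force: [-0.1, -0.4, -0.2]
width: 0.175
```

```bash
python3 - <<'E'
from h import *
plan(mould(0,0),.0455,-2.05)
for tag,n,roi in [('wrist3','wrist',(220,0,400,236)),('side4','side',(280,180,370,270)),('top4','top',(275,180,385,235))]:
    d=grab(n,tag);P,ok=cloud(d,*roi); m=ok&(P[...,2]>.048)&(P[...,2]<.064)
    n,l,st,_=cv2.connectedComponentsWithStats(m.astype(np.uint8),connectivity=4)
    for i in range(1,n):
        if st[i,4]<60: continue
        Q=P[l==i]; rr=cv2.minAreaRect((Q[:,:2]*1000).astype(np.float32)); print(tag,st[i],np.round(rr[0],1),np.round(rr[1],1),round(rr[2],2),np.median(Q[:,2]).round(4))
E
```

```text
t 5.78 pos [ 0.525  -0.0139  0.1112] F [-0.1 -0.4 -0.2] w 0.175
[[0.005, 0.045, 0.999], [-0.0, 0.999, -0.045], [-1.0, 0.0, 0.005]]
target [0.5248 0.0783 0.0455] shift [ 0.0657  0.092  -0.0047]
turn -0.0097 -0.5555166529799579
wrist3 [  68   28   44  123 4155] [524.2  78.5] [84.9 30.9] 87.77 0.0557
side4 [ 23  11  20  21 245] [523.1  77.1] [31.3 85.7] 0.48 0.0543
top4 [ 19  19  34  14 357] [526.5  78. ] [81.8 30.5] 88.36 0.057
```

View pics/wrist3.png

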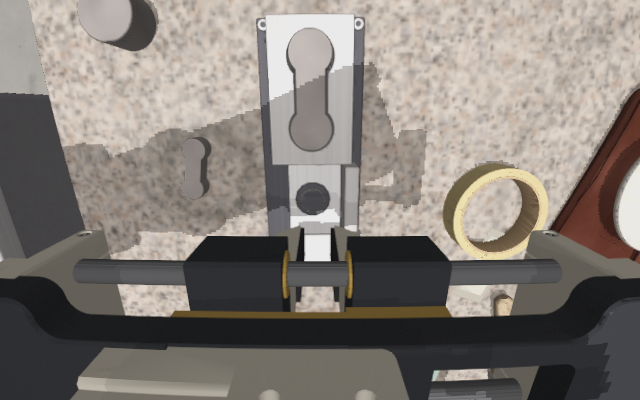

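View pics/side4.png

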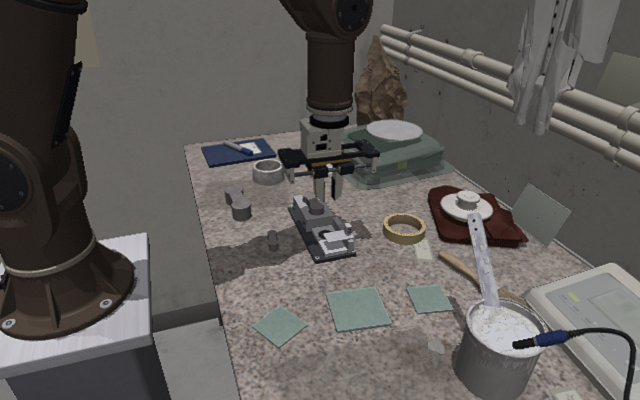

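Call:
{"api": "move_arm", "payload": {"steps": "0 0.04 -0.002 -0.01 120;0 0.08 -0.002 -0.01 120;0 0.092 -0.001 -0.01 120;0 0.092 -0.001 -0.01 120;0 0.092 -0.001 -0.01 120;0 0.092 -0.001 -0.01 120"}}

```text
clock: 6.43
position: [0.5254, 0.0767, 0.1078]
ee_rot: [0.027, 1.572, -0.029]
force: [0.8, -0.6, -0.6]
width: 0.529
```

```bash
python3 - <<'E'
from h import *
plan(np.array([.5245,.0783]),.0455,-2.05)
E
```

```text
t 6.43 pos [0.5254 0.0767 0.1078] F [ 0.8 -0.6 -0.6] w 0.529
[[-0.002, 0.036, 0.999], [-0.001, 0.999, -0.036], [-1.0, -0.001, -0.002]]
target [0.5245 0.0783 0.0455] shift [ 0.0623  0.0016 -0.0009]
turn 0.0001 0.003284304240648116
```

Call:
{"api": "move_arm", "payload": {"steps": "0.03 0.0015 -0.001 0 120;0.048 0.0015 -0.001 0 120;0.056 0.0015 -0.001 0 120;0.058 0.0015 -0.001 0 120;0.058 0.0015 -0.001 0 120"}}

```text
clock: 6.85
position: [0.5248, 0.0786, 0.0504]
ee_rot: [0.028, 1.572, -0.029]
force: [-0.1, 0.4, -0.2]
width: 0.528
```

```bash
python3 - <<'E'
from h import *
plan(np.array([.5245,.0783]),.0455,-2.05)
E
```

```text
t 6.85 pos [0.5248 0.0786 0.0504] F [-0.1  0.4 -0.2] w 0.528
[[-0.001, 0.036, 0.999], [-0.001, 0.999, -0.036], [-1.0, -0.001, -0.001]]
target [0.5245 0.0783 0.0455] shift [ 0.0049 -0.0003 -0.0003]
turn -0.0005 -0.026418486389601717
```

Call:
{"api": "move_arm", "payload": {"steps": "0.003 0 0 0 120;0.005 0 0 0 120;0.005 0 0 0 160;0.005 0 0 0 200;0.005 0 0 0 255;0.005 0 0 0 255;0.005 0 0 0 255;0.005 0 0 0 255;0.005 0 0 0 255", "squeeze": 20}}

```text
clock: 7.6
position: [0.5251, 0.0796, 0.0459]
ee_rot: [0.027, 1.57, -0.027]
force: [-0.1, 0.4, 1.3]
width: 0.238
```

Call:
{"api": "move_arm", "payload": {"steps": "-0.004 0 0 0 255;-0.010 0 0 0 255;-0.018 0 0 0 255;-0.030 0 0 0 255;-0.05 0 0 0 255;-0.07 0 0 0 255;-0.085 0 0 0 255;-0.09 0 0 0 255;-0.09 0 0 0 255;-0.09 0 0 0 255"}}

```text
clock: 8.43
position: [0.5249, 0.0793, 0.1356]
ee_rot: [0.028, 1.57, -0.028]
force: [0.5, -0.5, -2.5]
width: 0.236
```

```bash
python3 - <<'E'
from h import *
plan(np.array([.502,-.2245]),.1,-9.2); 
for n in ('side','wrist'): grab(n,n+'5')
d=load('side5');cv2.imwrite('pics/z8.png',cv2.resize(d['img'][130:270,250:390],None,fx=4,fy=4,interpolation=cv2.INTER_CUBIC))
E
```

```text
t 8.43 pos [0.5249 0.0793 0.1356] F [ 0.5 -0.5 -2.5] w 0.236
[[0.0, 0.035, 0.999], [-0.0, 0.999, -0.035], [-1.0, -0.0, 0.0]]
target [ 0.502  -0.2245  0.1   ] shift [ 0.0357 -0.3044 -0.0121]
turn 0.1253 7.178311154346225
```

View pics/z8.png

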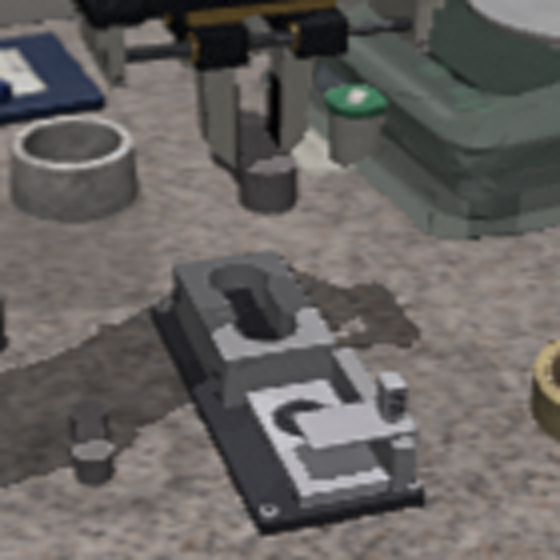

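View pics/wrist5.png

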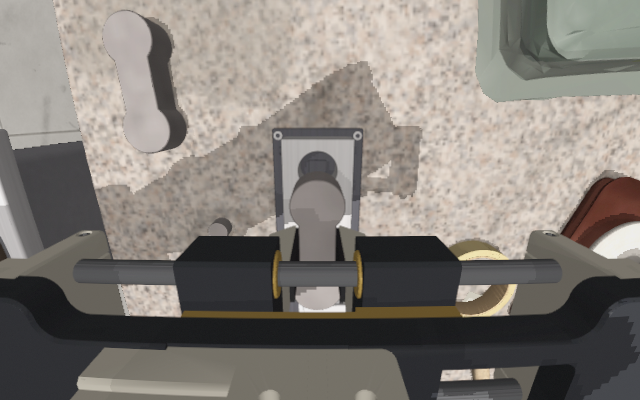

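Call:
{"api": "move_arm", "payload": {"steps": "0 -0.02 -0.002 0.02 255;0 -0.05 -0.005 0.05 255;0 -0.085 -0.008 0.08 255;0 -0.12 -0.012 0.125 255;0 -0.155 -0.012 0.125 255;0 -0.19 -0.012 0.125 255;0 -0.225 -0.012 0.125 255;0 -0.255 -0.012 0.125 255;0 -0.28 -0.012 0.125 255;0 -0.303 -0.012 0.125 255"}}

```text
clock: 9.37
position: [0.5012, -0.2249, 0.1345]
ee_rot: [0.127, 1.569, -0.127]
force: [0.6, 1.0, -0.8]
width: 0.235
```

Call:
{"api": "move_arm", "payload": {"steps": "0.015 0 0 0 255;0.03 0 0 0 255;0.04 0 0 0 255;0.04 0 0 0 255;0.04 0 0 0 255"}}

```text
clock: 9.78
position: [0.5018, -0.2222, 0.0949]
ee_rot: [0.126, 1.569, -0.124]
force: [0.6, 0.5, -0.4]
width: 0.242
```

```bash
python3 - <<'E'
from h import *
plan(np.array([.501,-.223]),.022,-9.2); 
for n in ('side','wrist','top'): grab(n,n+'6')
d=load('side6');cv2.imwrite('pics/z9.png',cv2.resize(d['img'][220:360,290:430],None,fx=4,fy=4,interpolation=cv2.INTER_CUBIC))
d=load('wrist6')
for x,y in [(-48,48),(48,48),(48,-48),(-48,-48)]:
    a=np.radians(-9.2); print(np.round(proj(d,[.501+.001*(np.cos(a)*x-np.sin(a)*y),-.224+.001*(np.sin(a)*x+np.cos(a)*y),.006]),1))
E
```

```text
t 9.78 pos [ 0.5018 -0.2222  0.0949] F [ 0.6  0.5 -0.4] w 0.242
[[-0.002, 0.159, 0.987], [0.001, 0.987, -0.159], [-1.0, 0.001, -0.002]]
target [ 0.501 -0.223  0.022] shift [ 0.0729 -0.001  -0.0005]
turn 0.0014 0.07880502831810943
[262.  149.7]
[370.  149.9]
[364.6 247.8]
[267.3 247.6]
```

View pics/z9.png

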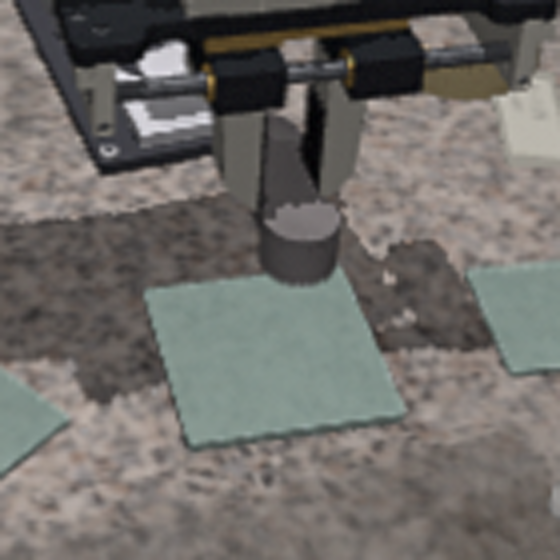

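View pics/wrist6.png

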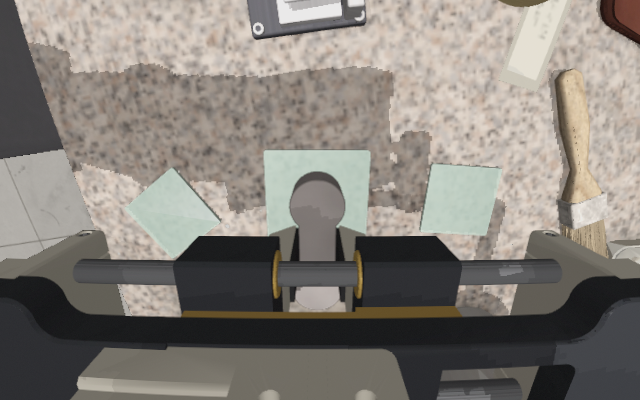

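```bash
python3 - <<'E'
from h import *
for tag,roi in (('wrist6',(285,165,350,236)),('side6',(345,245,380,295))):
    P,ok=cloud(load(tag),*roi); m=ok&(P[...,2]>.095)&(P[...,2]<.115)&(abs(P[...,0]-.503)<.03); Q=P[m]
    c=Q.mean(0); s=np.linalg.lstsq(np.c_[Q[:,:2]-c[:2],np.ones(len(Q))],Q[:,2],rcond=None)[0]; print(tag,len(Q),c.round(4),s.round(4),Q.min(0),Q.max(0))
E
```

```text
wrist6 2986 [ 0.5064 -0.1976  0.1048] [-0.0011 -0.0217  0.1048] [ 0.48500381 -0.21600143  0.0950013 ] [ 0.52286102 -0.18038739  0.11098104]
side6 641 [ 0.5005 -0.2363  0.104 ] [0.0132 0.0529 0.104 ] [ 0.47318286 -0.26692351  0.09506208] [ 0.52761804 -0.18403009  0.11499498]
```

Call:
{"api": "move_arm", "payload": {"steps": "0.02 -0.001 -0.0005 0 255;0.04 -0.001 -0.0005 0 255;0.055 -0.001 -0.0005 0 255;0.064 -0.001 -0.0005 0 255;0.068 -0.001 -0.0005 0 255;0.070 -0.001 -0.0005 0 255;0.070 -0.001 -0.0005 0 255;0.070 -0.001 -0.0005 0 255"}}

```text
clock: 10.6
position: [0.5024, -0.2239, 0.0265]
ee_rot: [0.125, 1.566, -0.126]
force: [-0.4, -0.5, -0.4]
width: 0.239
```

Call:
{"api": "move_arm", "payload": {"steps": "0.001 0 0 0 255;0.002 0 0 0 255;0.0025 0 0 0 255;0.0025 0 0 0 255"}}

```text
clock: 10.93
position: [0.5018, -0.2238, 0.0233]
ee_rot: [0.126, 1.567, -0.126]
force: [0.9, 0.4, -0.9]
width: 0.236
```

Call:
{"api": "move_arm", "payload": {"steps": "0.0005 0.001 -0.001 0 255;0.001 0.001 -0.001 0 255;0.001 0.001 -0.001 0 255"}}

```text
clock: 11.18
position: [0.5008, -0.2225, 0.0222]
ee_rot: [0.126, 1.567, -0.126]
force: [-0.3, 0.1, -1.4]
width: 0.24
```

Call:
{"api": "move_arm", "payload": {"steps": "0.0005 0 0 0 255;0.001 0 0 0 255;0.001 0 0 0 255"}}

```text
clock: 11.43
position: [0.5009, -0.2226, 0.0211]
ee_rot: [0.126, 1.567, -0.126]
force: [-0.0, 0.9, -1.1]
width: 0.238
```

Call:
{"api": "move_arm", "payload": {"steps": "0.0003 0 0 0 255;0.0006 0 0 0 255;0.0006 0 0 0 255"}}

```text
clock: 11.68
position: [0.5009, -0.2226, 0.021]
ee_rot: [0.126, 1.567, -0.126]
force: [-2.3, 0.7, 4.4]
width: 0.239
```

Call:
{"api": "move_arm", "payload": {"steps": "0.0003 0 0 0 255;0.0006 0 0 0 255;0.0006 0 0 0 255"}}

```text
clock: 11.93
position: [0.5009, -0.2226, 0.0209]
ee_rot: [0.125, 1.567, -0.126]
force: [-3.3, 1.2, 12.5]
width: 0.239
```

Call:
{"api": "move_arm", "payload": {"steps": "-0.0005 0 0 0 255;-0.0006 0 0 0 190;-0.0006 0 0 0 170;-0.0006 0 0 0 150;-0.0006 0 0 0 120;-0.0006 0 0 0 120;-0.0006 0 0 0 120;-0.0006 0 0 0 120;-0.0006 0 0 0 120"}}

```text
clock: 12.68
position: [0.5009, -0.2227, 0.0206]
ee_rot: [0.126, 1.567, -0.126]
force: [-0.1, 0.6, 0.5]
width: 0.528
```

Call:
{"api": "move_arm", "payload": {"steps": "-0.005 0 0 0 120;-0.02 0 0 0 120;-0.05 0 0 0 120;-0.09 0 0 0 120;-0.13 0 0 0 120;-0.16 0 0 0 120;-0.16 -0.03 -0.04 0 120;-0.16 -0.06 -0.08 0 120;-0.16 -0.08 -0.1 0 120;-0.16 -0.08 -0.1 0 120"}}

```text
clock: 13.52
position: [0.3823, -0.2901, 0.1806]
ee_rot: [0.13, 1.571, -0.134]
force: [-1.4, -0.6, -1.2]
width: 0.528
```

```bash
python3 - <<'E'
from h import *
s=arm.observe(); print(s['clock'],s['position'],s['force'])
for n in ('side','wrist','top'): grab(n,n+'7')
for tag,roi in (('wrist7',(0,0,640,236)),('side7',(300,250,420,345)),('top7',(400,185,460,250))):
    P,ok=cloud(load(tag),*roi); m=ok&(P[...,2]>.022)&(P[...,2]<.042)&(abs(P[...,0]-.5)<.06)&(abs(P[...,1]+.224)<.06)
    n,l,st,_=cv2.connectedComponentsWithStats(m.astype(np.uint8))
    if n<2: continue
    i=1+st[1:,4].argmax(); Q=P[l==i]; rr=cv2.minAreaRect((Q[:,:2]*1000).astype(np.float32)); print(tag,len(Q),rr,np.median(Q[:,2]))
d=load('side7');cv2.imwrite('pics/z10.png',cv2.resize(d['img'][180:360,280:440],None,fx=3.3,fy=3.3,interpolation=cv2.INTER_CUBIC))
d=load('top7');cv2.imwrite('pics/z11.png',cv2.resize(d['img'][140:300,270:470],None,fx=3.5,fy=3.5,interpolation=cv2.INTER_CUBIC))
E
```

```text
13.5167 [ 0.38227965 -0.29012953  0.18064132] [-1.44105017 -0.64147442 -1.22782478]
wrist7 2064 ((499.5938720703125, -223.5634002685547), (85.46623229980469, 32.980224609375), 79.25439453125) 0.03067992103088471
side7 564 ((500.1226806640625, -224.84054565429688), (85.49988555908203, 31.042503356933594), 80.82658386230469) 0.028931207869942133
top7 359 ((503.07720947265625, -221.42633056640625), (85.12002563476562, 31.569225311279297), 80.64900970458984) 0.03203070904000849
```

View pics/z10.png

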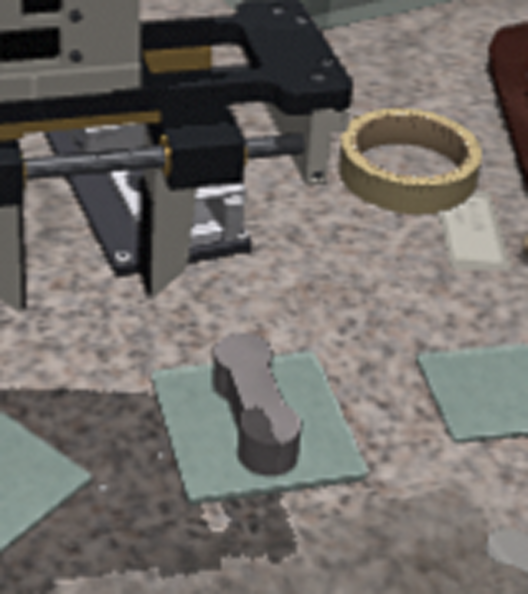

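View pics/z11.png

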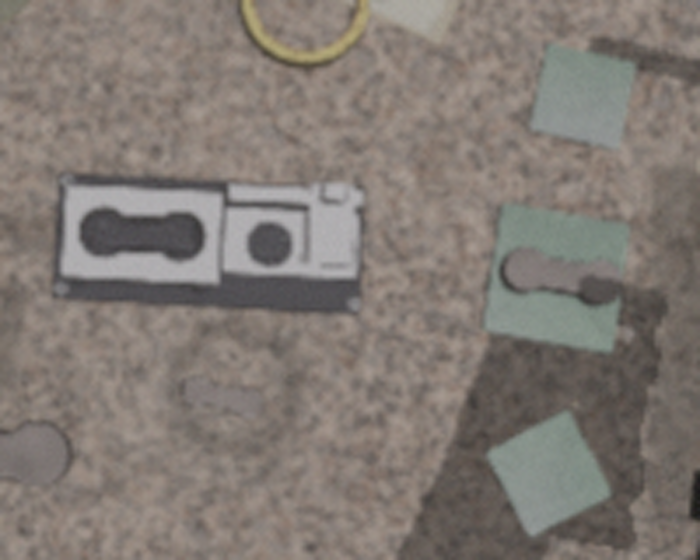

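View pics/wrist7.png

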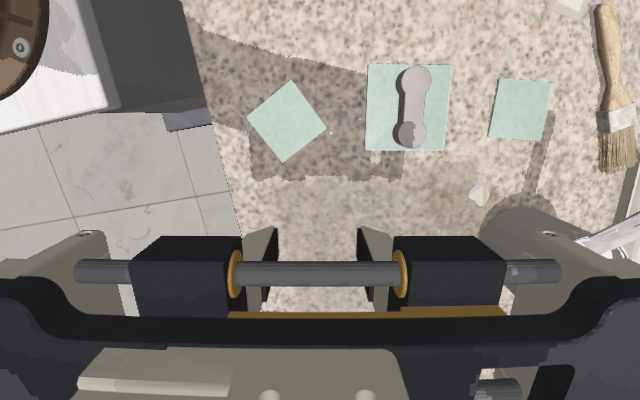

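```bash
python3 - <<'E'
from h import *
d=load('wrist7'); im=d['img'][50:165,355:465].astype(int)
m=((im[...,1]-im[...,2])>8).astype(np.uint8); m=cv2.morphologyEx(m,cv2.MORPH_OPEN,np.ones((3,3)))
c=max(cv2.findContours(m,0,2)[0],key=cv2.contourArea)
W=np.array([onz(d,p[0][0]+355,p[0][1]+50,.006)[:2]*1000 for p in c.astype(float)],np.float32);print('plate',cv2.minAreaRect(W))
print(arm.sign_off())
E
```

```text
plate ((477.0713806152344, -220.1007080078125), (94.8600845336914, 46.98286437988281), 82.89823913574219)
the job is handed in; nothing more can be done
None
```

The specimen is out of its mould and lying flat on the 96 mm glass plate. I handed the job in at about 13.7 s of the 48 s allowed.

**Steps done**
- **Catch:** I pushed it to its stop, where the force rose to 12 N. The side view agreed with it being fully open.
- **Button:** I pressed it all the way down, to 26 mm, with 32 N at the stop. The specimen's top then stood at about 56 mm, as expected.
- **Specimen:** I gripped it at the waist (22 mm opening), lifted it straight up and lowered it until it touched the plate. The touch-down force reached about 12 N, and I eased it off before opening the fingers.

**Last checks**
- The specimen's top is at about 31 mm (single views 29 to 32 mm), which matches 6 mm of plate plus 25 mm of specimen. It is aligned with the plate to within about 2 degrees.
- The side and top views put the specimen about 1.5 to 2 mm off the plate's middle, towards the mould. That compares with where each view saw the plate before placing.
- The gripper was clear of everything and the catch was still open. In the last views the plate and the other bench items in sight looked unmoved, but I did not measure this.
- One check failed: measuring the plate again in the wrist view at the end gave only half of it (95 x 47 mm). The specimen splits the colour mask, so I left that result out. It printed in the same script that handed the job in, so I could not act on it.
- Single-view positions differed by 2 to 3 mm between cameras, in line with the calibration.

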